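# Load the spring-loaded cartridge holder in order

## Task

Load the three filter cartridges into the single lane of the sloping holder through its open upper end: the blue one first so that it slides to the bottom under the clear hood, then the yellow one behind it, and the red one last. Press the red cartridge down the slope against the spring until its tail clears the red lip at the upper end, and lower it so that it lies flat in the channel, caught behind the lip. Leave the glass beaker, the dropper bottle and the timer where they are.

Things in the scene. Friction and masses are not known exactly. Their poses are not given: they have to be found in the camera images.
- channel: Fixed sloping channel, 25 degrees to level, lower end towards the robot, 46 mm wide inside, slippery white floor: a cartridge let go in it slides down by itself. Origin: mid floor, at the face of the black follower at rest, near the lower end. x runs up the slope, y across, z square out of the floor. Stands on a 300 x 120 x 10 mm base plate.
- seat_first (a point): Where the centre of the blue cartridge finally lies: on the channel's middle plane, x = 30 mm, 20 mm above the floor. Axes as the channel's.
- seat_second (a point): Where the centre of the yellow cartridge finally lies: x = 102 mm, 20 mm above the channel floor. Axes as the channel's.
- seat_last (a point): Where the centre of the red cartridge finally lies, tail against the red lip: x = 174 mm, 20 mm above the channel floor. Axes as the channel's.
- blue_center (a point): Blue filter cartridge: a block 72 mm long with square white end flanges (40 x 40 mm, 10 mm thick) and a ribbed blue body 36 x 36 mm between them, 85 to 170 g, both ends alike; it lies flat on the bench at the start. Point: its centre, 20 mm above its underside. x along its length, y across, z up.
- yellow_center (a point): Yellow filter cartridge: a block 72 mm long with square white end flanges (40 x 40 mm, 10 mm thick) and a ribbed yellow body 36 x 36 mm between them, 85 to 170 g, both ends alike; it lies flat on the bench at the start. Point: its centre, 20 mm above its underside. x along its length, y across, z up.
- red_center (a point): Red filter cartridge: a block 72 mm long with square white end flanges (40 x 40 mm, 10 mm thick) and a ribbed red body 36 x 36 mm between them, 85 to 170 g, both ends alike; it lies flat on the bench at the start. Point: its centre, 20 mm above its underside. x along its length, y across, z up.
- beaker_mid (a point): Bystander: clear glass beaker, 57 mm wide, 71 mm high; point half-way up.
- dropper_mid (a point): Bystander: amber dropper bottle with red bulb, 38 mm wide, 107 mm high; point half-way up.
- timer_mid (a point): Bystander: white digital timer, 60 x 62 x 20 mm; point half-way up.
- hood_mouth (a point): Upper edge of the clear hood's roof at its mouth: channel x = 100 mm, 49 mm above the channel floor. The hood (44 mm high inside, 58 mm wide outside) covers all the channel below it. Above it, to the lip, the channel is open, with side walls only 10 mm high, flared at the top, 62 mm wide outside. Axes as the channel's.
- lip_top (a point): Top edge of the inner face of the red lip that closes the upper end: channel x = 210 mm, 10 mm above the floor; the lip is 6 mm thick. Axes as the channel's.
- follower (a joint): Spring-loaded black plate at the bottom of the lane: metres pushed down the slope, 0 at rest, 0.026 at most. 3 N starts it, then 0.5 N more per mm. The three cartridges (216 mm together) need it to yield 6 mm so that the last fits behind the lip, and a few mm more to get it past.
Mind the look-alikes: they are no part of the job. There is more than one size of the part that bears yellow_center; the job needs the larger. Of the things that look like the part that bears red_center, the smaller one is meant.

How it is judged:
By the outcome, as a careful person would: the job done as asked, in the order asked, and still so for the second after the job is handed in, with the robot touching nothing.
It also fails if it takes over 72 s, if anything falls off the work surface, if the arm or the gripper's body presses on something with over 40 N, if the wrist force passes 120 N, or if a joint passes its speed limit or range.

## Robot

A 6-joint arm with a two-finger parallel gripper is mounted at the origin on the work surface; the furniture and walls round the work are solid. World frame = base frame: x ahead of the robot, y to its left, z up, the work surface at z = 0. Lengths are in mm, angles in rad, forces in N, time in s.
With the tool pointing down it reaches from about 375 to 925 mm from the base axis. Payload 5.7 kg.
Tool frame: the origin (TCP) lies at the very end of the fingers, on their centre line; the grasp point (between the pads) lies 19 mm behind it; z points along the fingers, y is the line along which they close (so a half turn about z gives the same grasp; the last joint's range is limited). The gripper opens to 85 mm and grips with 20 to 120 N. Pads are 22 mm wide; open, the fingers measure 114 mm over their backs; the gripper's body (76 mm by 85 mm) begins 54 mm behind the grasp point. The pads swing forward as they close: fully open they stand 13 mm farther back than shut.
Start: joints at [-1.369, 0.359, 1.51, -0, 1.272, -0.115], TCP at [186.901, -570.115, 231.267] pointing down, gripper open.
Joint ranges: [-2.97, 2.97], [-1.01, 2.36], [0.21, 2.38], [-0.96, 4.11], [0.2, 2.71], [-2.98, 2.98]. Speed limits (rad/s): [2.39, 2.39, 3.14, 3.14, 3.14, 3.14].

## Interface

Orientations are given as a unit quaternion [x, y, z, w].
In Python, from rig import robot gives the robot as it stands.
- The arm moves only by the tool send_rows, never from a script. Its arguments are lists of equal length, an entry for each row: "xyz": the shift along the tool's x, y, z in mm, a list of three; "turn": the turn about the tool's z in rad. In form: {"xyz": [[dx, dy, dz], ...], "turn": [turn, ...]}. A call has 1 to 10 rows; each row is the pose to reach, as a shift and turn from the pose commanded when the call began, along the tool's axes at that moment; what a row does not reach only later rows make up. A row lasts 1/8 s, in which the tool goes at most 62.5 mm and 10.7 degrees, less where a joint would pass 70% of its speed; a pose out of reach is approached as far as the arm can. A call with a gripper value outside its range is refused whole. "gripper" is the finger opening in mm, from 0 to 85.4, set as the call begins (left out, the last holds). The fingers move at their own pace and stop on an object; "squeeze" is the grip in N (left out, the last holds). Time passes only in rows, so rows that repeat a pose let the fingers close. It gives the time, the measured TCP pose, the force, the opening and the grip force at its end, in the units of the state.
- robot.get_obs(): the state, without advancing time (a new reading comes with each control period).
- robot.camera(name): name is "scene" or "top" or "wrist"; returns a dict with "pixels" (420x560x3 uint8, red, green, blue), "fx", "fy", "cx", "cy" (pixels), "distortion" ([k1, k2, p1, p2, k3] as OpenCV has them; the pictures are not rectified), "T" (4x4, takes a point from camera to world coordinates); the wrist camera has in their place "tool_from_camera" (4x4, takes a point from camera to tool coordinates, whose origin is the TCP and whose axes are the flange's). Camera axes: x right, y up, looking along -z (the intrinsics and any distortion apply to the point x, -y, -z); pixel columns grow to the right and rows downward; lengths in mm; the calibration is good to about 2 mm. A picture is of the moment at which its call begins: read the wrist's pose just before it. There is no depth.
- robot.hand_in(): hands the job in; it is judged then, once.
The state is a dict: "time": time; "q": joint angles; "dq": joint speeds; "joint_torque": joint torques, N m; "ee_pos": TCP position; "tcp_rot": TCP orientation; "contact_force": force on the tool from outside, world axes, zero at the start; "torque": the same for the moment, N m; "width": finger opening in mm; "gripper_force": force on a finger pad.
Only numpy, scipy, OpenCV 4.12 (cv2) and the standard library are available. Lean on these libraries where they do the work, as an engineer would, in place of code of your own. Each camera call takes 0.05 s, during which the arm holds its last target. There are 200 camera calls.

## Working session

There is one attempt and no reset: what is moved stays moved. The work goes in short steps, Python scripts to look and compute and a tool call to move; the robot and the scene stay as the last step left them, time stands still between calls to the robot, and variables do not carry over. Pictures are saved under pics/ and viewed, at most 10 in all, crops included, and the job is handed in when it is done.

Besides the shell and the picture viewer there is one more tool, called after "Emit:" as a command line: name --pt "numbers of a row" for each row, then --argument value for the rest. send_rows: Moves the arm, as the interface text tells. Its arguments: {"type":"object","properties":{"xyz":{"type":"array","items":{"type":"array","items":{"type":"number"}}},"turn":{"type":"array","items":{"type":"number"}},"gripper":{"type":"number"},"squeeze":{"type":"number"}},"required":["xyz","turn"]}

```bash
mkdir -p pics; ls
python3 - <<'E'
from rig import robot
import cv2, numpy as np
o=robot.get_obs(); print({k:np.round(v,3) for k,v in o.items()})
for n in ("scene","top"):
    c=robot.camera(n); cv2.imwrite(f"pics/{n}0.png",c["pixels"][:,:,::-1])
    print(n,c["fx"],c["fy"],c["cx"],c["cy"],c["distortion"]); print(np.round(c["T"],4))
    np.savez(n+".npz",**{k:np.array(v) for k,v in c.items()})
E
```

```text
pics
{'time': np.float64(0.0), 'q': array([-1.369,  0.36 ,  1.511, -0.   ,  1.272, -0.115]), 'dq': array([-0.001, -0.001, -0.   ,  0.001,  0.   , -0.001]), 'joint_torque': array([ 1.0000e-03, -5.2762e+01, -2.7862e+01, -0.0000e+00,  1.3000e-02,
       -0.0000e+00]), 'ee_pos': array([ 186.75 , -569.469,  230.446]), 'tcp_rot': array([ 0.987,  0.158, -0.   , -0.001]), 'contact_force': array([0.709, 0.175, 0.111]), 'torque': array([-0.006, -0.039,  0.045]), 'gripper_force': np.float64(0.0), 'width': np.float64(85.67)}
scene 540.851144712806 540.851144712806 278.9227698798936 206.15460527499658 [-0.10452674  0.          0.          0.          0.        ]
[[-5.427000e-01  5.470000e-01 -6.374000e-01 -1.870342e+02]
 [-8.399000e-01 -3.460000e-01  4.182000e-01  4.717892e+02]
 [ 8.200000e-03  7.623000e-01  6.472000e-01  8.592508e+02]
 [ 0.000000e+00  0.000000e+00  0.000000e+00  1.000000e+00]]
top 424.5545212796074 424.5545212796074 277.0749054159211 208.91180746634635 [0.01938773 0.         0.         0.         0.        ]
[[-1.0000000e-03  9.9180000e-01 -1.2810000e-01  4.6786820e+02]
 [-9.9960000e-01  2.9000000e-03  2.9900000e-02  2.2301400e+01]
 [ 3.0000000e-02  1.2800000e-01  9.9130000e-01  1.0240747e+03]
 [ 0.0000000e+00  0.0000000e+00  0.0000000e+00  1.0000000e+00]]
```

View pics/scene0.png

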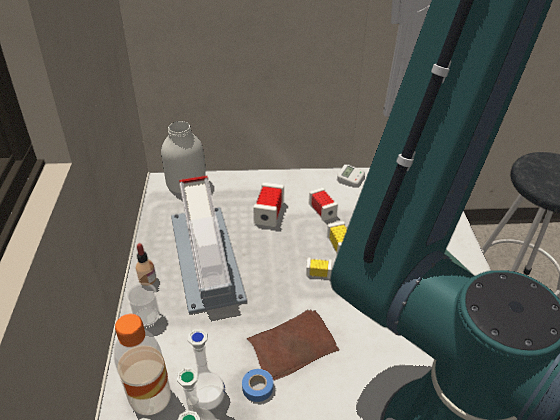

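View pics/top0.png

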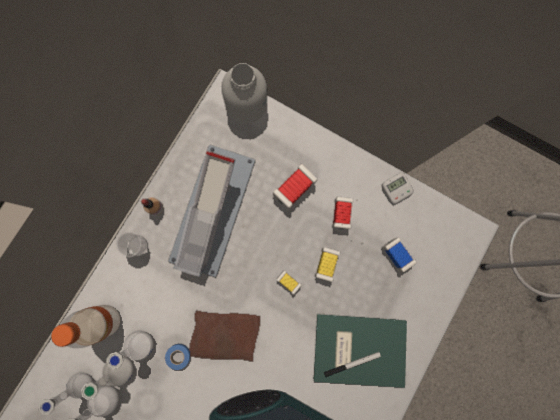

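The scene view shows the channel running from its lower end at (215,300) to the red lip at (193,180). The reds are at (268,203) large and (323,203) small, the yellows at (338,235) large and (320,268) small. The arm hides blue.
The top view shows the lip at (220,157) and the channel's lower end at (193,270).

Candidates in the top view:
- **Red:** (296,187) is large and (343,213) is smaller, so I take (343,213).
- **Yellow:** (328,264) is large and (289,283) is small, so I take (328,264).
- **Blue:** only (400,254) is a block. The blue tape ring at (178,357) and the caps are not.

```bash
cat > h.py <<'E'
import numpy as np, cv2
def rays(c,px):
    K=np.array([[c["fx"],0,c["cx"]],[0,c["fy"],c["cy"]],[0,0,1]],float)
    u=cv2.undistortPoints(np.array(px,float).reshape(-1,1,2),K,np.array(c["distortion"],float)).reshape(-1,2)
    d=np.c_[u[:,0],-u[:,1],-np.ones(len(u))]
    T=np.array(c["T"]); return T[:3,3], d@T[:3,:3].T
def onz(c,px,z):
    o,d=rays(c,px); return o+d*((z-o[2])/d[:,2])[:,None]
def tri(c1,p1,c2,p2):
    o1,d1=rays(c1,[p1]);o2,d2=rays(c2,[p2]);d1=d1[0];d2=d2[0]
    s=np.linalg.lstsq(np.c_[d1,-d2],o2-o1,rcond=None)[0]
    a=o1+s[0]*d1;b=o2+s[1]*d2; return (a+b)/2,np.linalg.norm(a-b)
def mask(img,name):
    h=cv2.cvtColor(img,cv2.COLOR_RGB2HSV);H,S,V=h[...,0].astype(int),h[...,1],h[...,2]
    hue={"red":(H<8)|(H>172),"yellow":(H>20)&(H<35),"blue":(H>105)&(H<125)}[name]
    return (hue&(S>130)&(V>60)).astype(np.uint8)
def blobs(img,name,amin=60):
    cs,_=cv2.findContours(mask(img,name),cv2.RETR_EXTERNAL,cv2.CHAIN_APPROX_NONE)
    return [c for c in cs if cv2.contourArea(c)>amin]
E
python3 - <<'E'
from h import *
t=dict(np.load("top.npz"));s=dict(np.load("scene.npz"))
for n in ("red","yellow","blue"):
    for c in blobs(t["pixels"],n):
        r=cv2.minAreaRect(onz(t,c.reshape(-1,2),38)[:,:2].astype(np.float32))
        b=cv2.boxPoints(r); print(n,cv2.minAreaRect(c)[0],"xy",np.round(r[0],1),"size",np.round(r[1],1),"ang",round(r[2],1))
for c in (t,s):
  print([ (np.round(cv2.boxPoints(cv2.minAreaRect(b))).tolist()) for b in blobs(c["pixels"],"red",15)])
i=t["pixels"][135:295,150:310][:,:,::-1];cv2.imwrite("pics/c1.png",np.hstack([cv2.resize(i,(400,400),interpolation=cv2.INTER_CUBIC),cv2.resize(s["pixels"][165:325,130:290][:,:,::-1],(400,400),interpolation=cv2.INTER_CUBIC)]))
E
```

```text
red (342.2862243652344, 212.06553649902344) xy [ 588.3 -160.7] size [36.6 50.7] ang 84.2
red (295.5, 185.50001525878906) xy [651.4 -51. ] size [50.4 67.8] ang 44.7
yellow (288.2765197753906, 282.0941467285156) xy [426.1 -33. ] size [35.3 25.2] ang 49.7
yellow (327.075439453125, 263.7358703613281) xy [ 467.8 -123.2] size [37. 50.] ang 74.1
blue (398.9127502441406, 255.16110229492188) xy [ 487.6 -290.8] size [49.1 39.4] ang 33.7
[[[334.0, 222.0], [335.0, 201.0], [351.0, 202.0], [349.0, 223.0]], [[278.0, 188.0], [298.0, 168.0], [313.0, 183.0], [293.0, 203.0]], [[206.0, 154.0], [207.0, 151.0], [233.0, 159.0], [233.0, 162.0]]]
[[[136.0, 244.0], [141.0, 243.0], [143.0, 254.0], [138.0, 255.0]], [[306.0, 201.0], [320.0, 187.0], [334.0, 201.0], [320.0, 215.0]], [[255.0, 208.0], [263.0, 183.0], [286.0, 190.0], [277.0, 216.0]], [[179.0, 180.0], [206.0, 175.0], [206.0, 179.0], [179.0, 183.0]]]
```

View pics/c1.png

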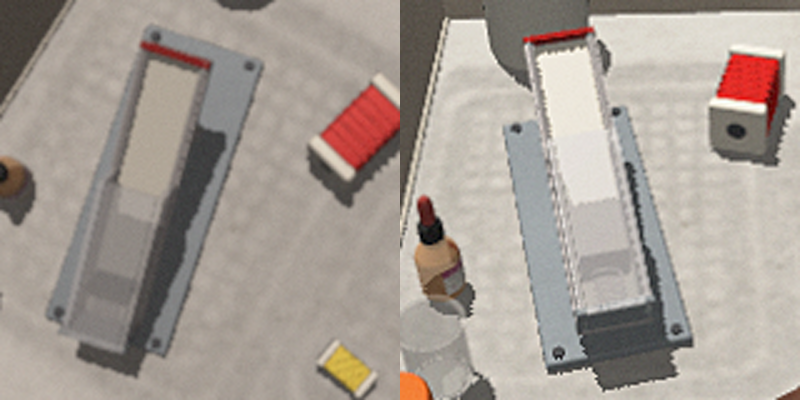

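The left half is the top crop. The red lip runs from (207,153) to (234,161) in full-image pixels, and the plate corners are at about (210,145), (255,160), (216,278) and (170,262). The right half is the scene crop, with the lip from (180,180) to (207,178). The red blob sizes confirm the choice: the small one measures 37x51, the part asked for, and the large one 50x68.

Run:
```python
from h import *
t=dict(np.load("top.npz"));s=dict(np.load("scene.npz"))
L=tri(t,(206.8,152.8),s,(180,181.5));R=tri(t,(233.7,161),s,(206.5,177.5))
print("lip",np.round(L[0],1),round(L[1],1),np.round(R[0],1),round(R[1],1))
P=onz(t,[(210.4,145.2),(255,160),(216,277.5),(170.2,262)],10)[:,:2];print(np.round(P,1))
for a,b in((0,1),(1,2),(2,3),(3,0)):
    d=P[b]-P[a];print(np.linalg.norm(d).round(1),np.degrees(np.arctan2(d[1],d[0])).round(1))
# tool axes now
from rig import robot
from scipy.spatial.transform import Rotation as Ro
o=robot.get_obs();print(np.round(Ro.from_quat(o["tcp_rot"]).as_matrix(),3))
# hood mouth roof corners in both (crop px)
f=lambda p,o:(p[0]/2.5+o[0],p[1]/2.5+o[1])
for a,b in(((110,183),(555-400,133)),((165,195),(610-400,130))):
    p=tri(t,f(a,(150,135)),s,f(b,(130,165)));print("hood?",np.round(p[0],1),round(p[1],1))
```

```text
lip [701.3 145.  143.4] 1.2 [684.7  88.6 141.8] 2.4
[[755.4 154.6]
 [719.1  45.6]
 [436.1 135.4]
 [472.4 243.2]]
114.9 -108.4
297.0 162.4
113.7 71.4
296.5 -17.4
[[ 0.95   0.311 -0.   ]
 [ 0.311 -0.95   0.002]
 [ 0.    -0.002 -1.   ]]
hood? [584.7 171.6 137.1] 4.5
hood? [576.1 126.9 125.7] 4.7
```

Emit:
send_rows --pt "53 -24 10" --pt "106 -49 30" --pt "159 -73 50" --pt "212 -97 70" --pt "265 -122 90" --pt "318 -146 100" --pt "372 -170 110" --pt "372 -170 110" --turn '[-0.1,-0.2,-0.272,-0.272,-0.272,-0.272,-0.272,-0.272]' --gripper 85 --squeeze 30

```text
time: 1.1
ee_pos: [489.4, -289.2, 120.2]
tcp_rot: [0.956, 0.293, -0.0, -0.001]
contact_force: [0.2, -0.5, -0.2]
width: 84.9
gripper_force: 0.0
```

```bash
cat >> h.py <<'E'
from scipy.spatial.transform import Rotation as Ro
def wrist(robot,name=None):
    o=robot.get_obs(); c=dict(robot.camera("wrist"))
    W=np.eye(4);W[:3,:3]=Ro.from_quat(o["tcp_rot"]).as_matrix();W[:3,3]=o["ee_pos"]
    c["T"]=W@np.array(c["tool_from_camera"])
    if name: cv2.imwrite(f"pics/{name}.png",c["pixels"][:,:,::-1])
    np.savez("wrist.npz",**{k:np.array(v) for k,v in c.items()})
    return o,c
def rep(o):
    R=Ro.from_quat(o["tcp_rot"]).as_matrix()
    print("t",round(float(o["time"]),2),"pos",np.round(o["ee_pos"],1),"xang",np.degrees(np.arctan2(R[1,0],R[0,0])).round(2),"F",np.round(o["contact_force"],1),"w",round(float(o["width"]),1),"g",round(float(o["gripper_force"]),1),"q6",round(o["q"][5],2))
    return R
def locate(c,n,amin=200):
    for k in blobs(c["pixels"],n,amin):
        r=cv2.minAreaRect(onz(c,k.reshape(-1,2),38)[:,:2].astype(np.float32));print(n,np.round(cv2.minAreaRect(k)[0]),np.round(r[0],1),np.round(r[1],1),round(r[2],1))
E
python3 - <<'E'
from h import *; from rig import robot
o,c=wrist(robot,"w1");R=rep(o);locate(c,"blue");print(np.round(c["tool_from_camera"],2))
E
```

```text
t 1.1 pos [ 489.4 -289.2  120.2] xang 34.02 F [ 0.2 -0.5 -0.2] w 84.9 g 0.0 q6 0.32
blue [284. 216.] [ 489.7 -293.9] [50.1 36.3] 34.0
[[-0.0000e+00  9.5000e-01  3.2000e-01  8.1960e+01]
 [ 1.0000e+00  0.0000e+00  0.0000e+00 -1.3000e-01]
 [ 0.0000e+00  3.2000e-01 -9.5000e-01 -1.4234e+02]
 [ 0.0000e+00  0.0000e+00  0.0000e+00  1.0000e+00]]
```

View pics/w1.png

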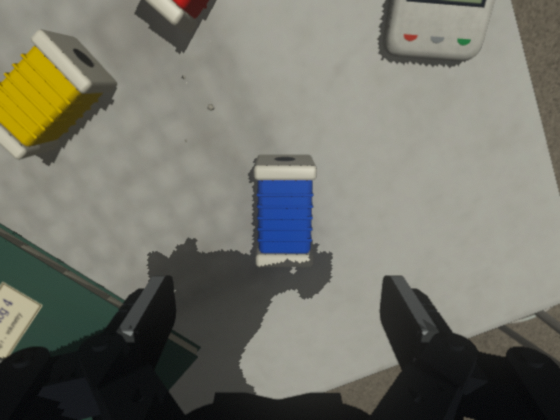

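Wrist view: the blue cartridge is at (284,216), between the fingers, 50x36 mm as expected. The timer is at the top right and stays clear. I descend and grip.

Emit:
send_rows --pt "-2 4 50" --pt "-2 4 90" --pt "-2 4 106" --pt "-2 4 106" --pt "-2 4 106" --turn '[0,0,0,0,0]'

```text
time: 1.78
ee_pos: [488.7, -298.2, 16.7]
tcp_rot: [0.957, 0.29, 0.001, 0.001]
contact_force: [-0.3, 0.3, -0.3]
width: 85.0
gripper_force: 0.0
```

Emit:
send_rows --pt "0 0 0" --pt "0 0 0" --pt "0 0 0" --pt "0 0 0" --pt "0 0 -50" --pt "0 0 -112" --pt "0 0 -174" --pt "0 0 -236" --turn '[0,0,0,0,0,0,0.1,0.2]' --gripper 25

```text
time: 2.78
ee_pos: [487.5, -296.6, 253.0]
tcp_rot: [0.981, 0.192, -0.0, -0.0]
contact_force: [1.3, -1.1, -0.8]
width: 35.5
gripper_force: 31.1
```

Emit:
send_rows --pt "36 -44 0" --pt "72 -88 0" --pt "109 -132 0" --pt "146 -175 0" --pt "182 -219 0" --pt "218 -263 0" --pt "255 -307 0" --pt "291 -351 0" --pt "291 -351 0" --pt "291 -351 0" --turn '[0.15,0.3,0.45,0.6,0.692,0.692,0.692,0.692,0.692,0.692]'

```text
time: 4.03
ee_pos: [623.5, 137.9, 250.7]
tcp_rot: [0.989, -0.15, -0.001, 0.0]
contact_force: [-0.2, -0.2, -1.7]
width: 35.6
gripper_force: 31.1
```

Run:
```python
from h import *; from rig import robot
o,c=wrist(robot,"w2");R=rep(o)
for k in blobs(c["pixels"],"red",100): print(np.round(cv2.boxPoints(cv2.minAreaRect(k))).tolist())
```

```text
t 4.03 pos [623.5 137.9 250.7] xang -17.31 F [-0.2 -0.2 -1.7] w 35.6 g 31.1 q6 1.98
[[118.0, 254.0], [126.0, 246.0], [134.0, 253.0], [125.0, 262.0]]
[[229.0, 102.0], [229.0, 90.0], [320.0, 91.0], [320.0, 103.0]]
[[543.0, 89.0], [559.0, 89.0], [559.0, 140.0], [543.0, 140.0]]
[[406.0, 104.0], [453.0, 25.0], [511.0, 60.0], [464.0, 139.0]]
```

View pics/w2.png

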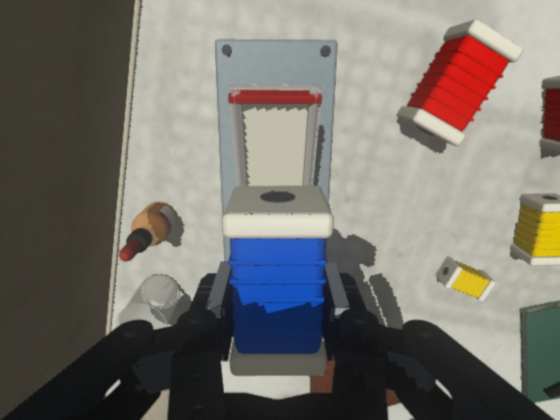

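Wrist view: the lip is at columns 229–320, rows 90–103, square to the image, and blue is held level in front of it. The plate's far corners are at (216,40) and (337,40).

Run:
```python
from h import *; from rig import robot
c=dict(np.load("wrist.npz"));o=robot.get_obs();R=Ro.from_quat(o["tcp_rot"]).as_matrix()
im=c["pixels"];print(im[86:108,275].tolist(), c["fx"],c["cx"])
for z in (139,142,145):
    p=onz(c,[(228.7,97),(320.5,97)],z);w=np.linalg.norm(p[0]-p[1]);m=p.mean(0)
    print(z,"w",w.round(1),"mid world",m.round(1),"tool",(R.T@(m-o["ee_pos"])).round(1))
p=onz(c,[(216,40),(337,40)],10);print("plate",np.linalg.norm(p[0]-p[1]).round(1),p.mean(0).round(1),(R.T@(p.mean(0)-o["ee_pos"])).round(1))
t=dict(np.load("top.npz"))
a=R.T@(tri(t,(206.8,152.8),c,(229,97))[0]-o["ee_pos"]);b=R.T@(tri(t,(233.7,161),c,(320.5,97))[0]-o["ee_pos"]);print(a,b)
```

```text
[[154, 151, 145], [157, 154, 148], [164, 155, 149], [154, 127, 122], [138, 80, 77], [132, 55, 50], [130, 46, 42], [133, 47, 44], [136, 48, 45], [146, 46, 43], [159, 50, 44], [152, 49, 45], [142, 49, 43], [140, 49, 46], [137, 49, 44], [135, 49, 44], [128, 50, 46], [110, 64, 58], [99, 85, 78], [100, 97, 87], [108, 105, 94], [136, 133, 120]] 362.4292175266192 277.35019964045165
139 w 61.7 mid world [693.7 117.6 139. ] tool [ 72.9  -2.4 111.8]
142 w 61.0 mid world [693.8 117.5 142. ] tool [ 73.   -2.3 108.8]
145 w 60.2 mid world [693.8 117.5 145. ] tool [ 73.1  -2.3 105.8]
plate 117.1 [739.4 102.   10. ] [121.4  -1.3 240.7]
[ 73.08618274 -32.52106022 114.45301576] [ 73.05041673  28.61141085 111.6593387 ]
```

Emit:
send_rows --pt "11 -2 30" --pt "22 -2 60" --pt "22 -2 90" --pt "22 -2 106" --pt "22 -2 109" --pt "22 -2 112" --pt "22 -2 115" --pt "22 -2 115" --turn '[0,0,0,0,0,0,0,0]'

```text
time: 5.08
ee_pos: [643.1, 132.7, 138.5]
tcp_rot: [0.988, -0.151, -0.002, 0.0]
contact_force: [-10.7, -0.2, 12.1]
width: 35.6
gripper_force: 34.1
```

Emit:
send_rows --pt "-2 0 2" --pt "-4 0 4" --pt "-4 0 6" --pt "-4 0 6" --turn '[0,0,0,0]' --squeeze 20

```text
time: 5.58
ee_pos: [641.0, 133.9, 132.9]
tcp_rot: [0.988, -0.151, -0.0, 0.0]
contact_force: [-8.2, -0.3, 10.5]
width: 35.3
gripper_force: 35.1
```

Run:
```python
from h import *; from rig import robot
o,c=wrist(robot,"w3");R=rep(o);s=robot.camera("scene")["pixels"]
cv2.imwrite("pics/c3.png",np.hstack([cv2.resize(s[150:300,130:270],(373,400),interpolation=cv2.INTER_CUBIC)[:,:,::-1],cv2.resize(c["pixels"][100:400,120:420],(400,400))[:,:,::-1]]))
```

```text
t 5.58 pos [641.  133.9 132.9] xang -17.41 F [-8.2 -0.3 10.5] w 35.3 g 35.1 q6 1.98
```

View pics/c3.png

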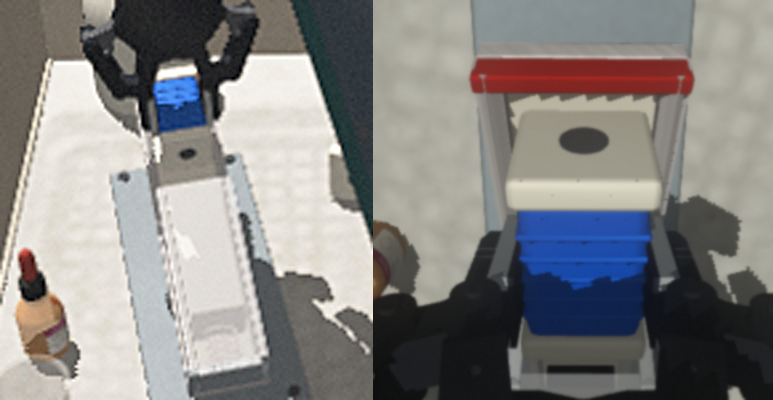

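Scene crop (left): blue is tilted nose down, just above the hood mouth. Wrist crop (right): it is centred between the walls and the tail is clear of the lip. I continue down and release.

Emit:
send_rows --pt "0 0 3" --pt "0 0 6" --pt "0 0 6" --turn '[0,0,0]'

```text
time: 6.05
ee_pos: [639.7, 134.3, 126.3]
tcp_rot: [0.988, -0.151, -0.002, 0.0]
contact_force: [-10.0, 0.7, 10.1]
width: 35.6
gripper_force: 37.1
```

Emit:
send_rows --pt "0 0 0" --pt "0 0 0" --pt "0 0 0" --pt "0 0 0" --pt "0 0 0" --pt "0 0 -20" --pt "0 0 -60" --pt "0 0 -110" --turn '[0,0,0,0,0,0,0,0]' --gripper 60

```text
time: 7.05
ee_pos: [641.1, 134.4, 234.2]
tcp_rot: [0.989, -0.151, -0.001, 0.0]
contact_force: [1.4, 0.4, -0.3]
width: 60.0
gripper_force: 0.0
```

Run:
```python
from h import *; from rig import robot
o,c=wrist(robot,"w4");R=rep(o);s=robot.camera("scene");t=robot.camera("top")
for n,q in(("s",s),("t",t),("w",c)):
  for k in blobs(q["pixels"],"blue",15): print(n,np.round(cv2.minAreaRect(k)[0]),cv2.contourArea(k))
locate(t,"yellow");print(np.degrees(0))
```

```text
t 7.05 pos [641.1 134.4 234.2] xang -17.37 F [ 1.4  0.4 -0.3] w 60.0 g 0.0 q6 1.98
s [198. 336.] 64.0
t [ 46. 407.] 30.0
yellow [327. 264.] [ 467.9 -123.1] [36.9 50.1] 73.8
0.0
```

Run:
```python
from h import *; from rig import robot
c=dict(np.load("wrist.npz"));s=robot.camera("scene")["pixels"]
cv2.imwrite("pics/c4.png",np.hstack([cv2.resize(s[165:315,150:290],(373,400),interpolation=cv2.INTER_CUBIC)[:,:,::-1],cv2.resize(c["pixels"][0:420,100:500],(381,400))[:,:,::-1]]))
```

```text
(no output)
```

View pics/c4.png

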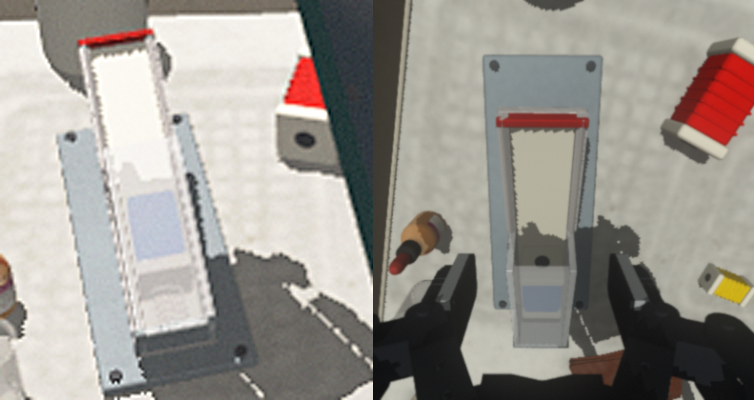

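Scene crop: blue shows pale under the hood at about (157,225) in the crop, sliding or seated. I check its position along the channel with my model.

```bash
cat >> h.py <<'E'
psi=np.radians(-17.4);H=np.array([np.cos(psi),np.sin(psi),0]);Zu=np.array([0,0,1.])
C,S=np.cos(np.radians(25)),np.sin(np.radians(25))
LIP=np.array([693.8,117.5,140.5])
CH=np.c_[C*H+S*Zu,np.cross(-S*H+C*Zu,C*H+S*Zu),-S*H+C*Zu]
O0=LIP-CH@np.array([210,0,10.])
def w2c(p): return CH.T@(np.array(p)-O0)
def onch(c,px,z):  # ray to channel plane height z
    o,d=rays(c,px);n=CH[:,2];s=(z-(o-O0)@n)/(d@n);return (o+d*s[:,None]-O0)@CH
E
python3 - <<'E'
from h import *; from rig import robot
s=robot.camera("scene");k=lambda x,y:(x/373*140+150,y/400*150+165)
print("O0",O0.round(1));print(onch(s,[k(157,193),k(157,256)],38).round(1));print(onch(s,[k(117,44)],10).round(1))
c=robot.get_obs();print(c["time"])
E
```

```text
O0 [516.2 173.2  42.7]
[[60.8 -6.  38. ]
 [11.2  3.5 38. ]]
[[206.7  -0.6  10. ]]
7.3
```

Emit:
send_rows --pt "-15 50 0" --pt "-29 100 20" --pt "-44 150 40" --pt "-58 200 70" --pt "-73 250 100" --pt "-87 298 120" --pt "-87 298 160" --pt "-87 298 205" --pt "-87 298 220" --pt "-87 298 220" --turn '[-0.02,-0.02,-0.02,-0.02,-0.02,-0.02,-0.02,-0.02,-0.02,-0.02]' --gripper 85

```text
time: 8.55
ee_pos: [468.7, -123.2, 13.2]
tcp_rot: [0.99, -0.141, -0.002, -0.001]
contact_force: [0.0, -0.4, -0.2]
width: 85.2
gripper_force: 0.0
```

Run:
```python
from h import *; from rig import robot
o,c=wrist(robot,"w5");R=rep(o);locate(c,"yellow");
```

```text
t 8.55 pos [ 468.7 -123.2   13.2] xang -16.21 F [ 0.  -0.4 -0.2] w 85.2 g 0.0 q6 1.45
yellow [169. 375.] [450.6 -69.8] [ 9.4 13.8] 54.2
yellow [280. 308.] [ 468. -124.] [37.  51.3] 73.7
```

Emit:
send_rows --pt "0 0 -2" --pt "0 0 -2" --pt "0 0 -2" --pt "0 0 -2" --pt "0 0 -50" --pt "0 0 -110" --pt "0 0 -170" --pt "0 0 -220" --turn '[0,0,0,0,0,0,0,0]' --gripper 25 --squeeze 30

```text
time: 9.6
ee_pos: [469.9, -123.8, 237.0]
tcp_rot: [0.99, -0.141, 0.001, 0.0]
contact_force: [0.6, -0.6, -1.3]
width: 35.5
gripper_force: 31.9
```

Emit:
send_rows --pt "16 -50 0" --pt "32 -100 0" --pt "48 -150 0" --pt "64 -200 0" --pt "80 -250 0" --pt "94 -295 0" --pt "94 -295 30" --pt "94 -295 60" --pt "94 -295 60" --turn '[0.02,0.02,0.02,0.02,0.02,0.02,0.02,0.02,0.02]'

```text
time: 10.72
ee_pos: [640.0, 133.0, 171.6]
tcp_rot: [0.989, -0.151, -0.003, 0.001]
contact_force: [-0.4, -1.0, -1.0]
width: 35.6
gripper_force: 31.8
```

Run:
```python
from h import *; from rig import robot
o,c=wrist(robot,"w6");R=rep(o)
for k in blobs(c["pixels"],"red",100)+blobs(c["pixels"],"yellow",300): print(np.round(cv2.boxPoints(cv2.minAreaRect(k))).tolist())
```

```text
t 10.72 pos [640.  133.  171.6] xang -17.36 F [-0.4 -1.  -1. ] w 35.6 g 31.8 q6 1.97
[[72.0, 328.0], [94.0, 303.0], [106.0, 313.0], [84.0, 338.0]]
[[217.0, 130.0], [331.0, 130.0], [331.0, 149.0], [217.0, 149.0]]
[[435.0, 129.0], [497.0, 30.0], [575.0, 79.0], [513.0, 178.0]]
[[478.0, 342.0], [490.0, 311.0], [534.0, 329.0], [521.0, 360.0]]
[[229.0, 251.0], [326.0, 251.0], [326.0, 362.0], [229.0, 362.0]]
```

Emit:
send_rows --pt "0 -1 20" --pt "0 -1 32" --pt "0 -1 36" --pt "0 -1 39" --pt "0 -1 42" --pt "0 -1 45" --pt "0 -1 45" --turn '[0,0,0,0,0,0,0]' --squeeze 20

```text
time: 11.65
ee_pos: [640.4, 134.9, 132.2]
tcp_rot: [0.989, -0.151, -0.002, -0.0]
contact_force: [-12.2, 3.3, 16.8]
width: 35.2
gripper_force: 37.4
```

Emit:
send_rows --pt "0 0 0" --pt "0 0 0" --pt "0 0 0" --pt "0 0 0" --pt "0 0 0" --pt "0 0 -20" --pt "0 0 -60" --pt "0 0 -110" --turn '[0,0,0,0,0,0,0,0]' --gripper 60

```text
time: 12.65
ee_pos: [642.1, 133.9, 239.1]
tcp_rot: [0.989, -0.151, -0.001, 0.0]
contact_force: [0.8, 0.1, 0.5]
width: 60.3
gripper_force: 0.0
```

Run:
```python
from h import *; from rig import robot
o,c=wrist(robot,"w7");R=rep(o);s=robot.camera("scene")
cv2.imwrite("pics/c5.png",np.hstack([cv2.resize(s["pixels"][165:315,150:290],(373,400),interpolation=cv2.INTER_CUBIC)[:,:,::-1],cv2.resize(c["pixels"][0:420,100:500],(381,400))[:,:,::-1]]))
t=robot.camera("top");locate(t,"red",60)
for q in(s,c):
  for k in blobs(q["pixels"],"yellow",30): 
    x,y,w,h=cv2.boundingRect(k);print((x,y,w,h),onch(q,[(x+w/2,y),(x+w/2,y+h)],38).round(1).tolist())
```

```text
t 12.65 pos [642.1 133.9 239.1] xang -17.38 F [0.8 0.1 0.5] w 60.3 g 0.0 q6 1.97
red [342. 212.] [ 588.2 -161. ] [36.1 50.5] 82.6
red [296. 186.] [651.3 -51. ] [50.1 68.4] 45.5
(136, 385, 25, 14) [[-200.3, 155.4, 38.0], [-224.6, 159.3, 38.0]]
(192, 205, 18, 14) [[135.1, -3.4, 38.0], [103.8, 2.3, 38.0]]
(456, 282, 37, 35) [[74.7, -169.6, 38.0], [15.3, -192.1, 38.0]]
(253, 245, 48, 32) [[124.4, 0.2, 38.0], [82.7, 0.2, 38.0]]
```

View pics/c5.png

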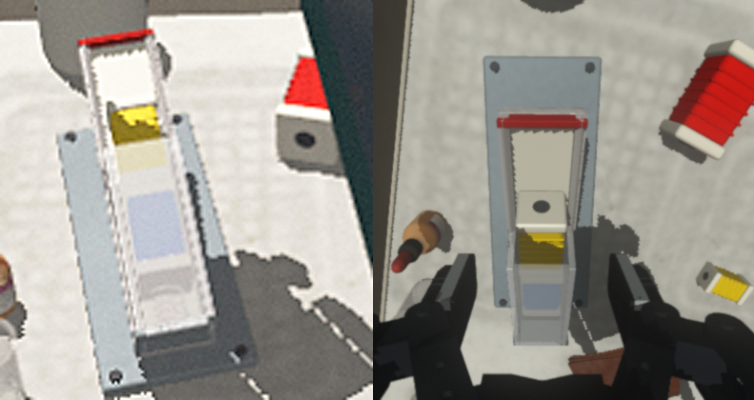

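Scene and wrist crops: the yellow tail flange sits just outside the hood mouth and blue lies below it, at x≈135 as expected. Next is the small red.

Emit:
send_rows --pt "6 50 0" --pt "13 100 0" --pt "19 150 0" --pt "26 200 20" --pt "32 250 50" --pt "38 299 90" --pt "38 299 140" --pt "38 299 200" --pt "38 299 222" --pt "38 299 222" --turn '[-0.1,-0.185,-0.185,-0.185,-0.185,-0.185,-0.185,-0.185,-0.185,-0.185]' --gripper 85

```text
time: 14.05
ee_pos: [587.0, -161.6, 14.1]
tcp_rot: [0.998, -0.059, -0.003, -0.001]
contact_force: [-0.1, 0.2, -0.1]
width: 85.0
gripper_force: 0.0
```

Run:
```python
from h import *; from rig import robot
o,c=wrist(robot,"w8");R=rep(o);locate(c,"red",200)
```

```text
t 14.05 pos [ 587.  -161.6   14.1] xang -6.78 F [-0.1  0.2 -0.1] w 85.0 g 0.0 q6 1.31
red [280. 303.] [ 588.3 -162.9] [36.7 50.8] 83.2
red [  8. 170.] [651.5 -78.2] [ 4.9 11.3] 69.1
```

Emit:
send_rows --pt "0 0 -1" --pt "0 0 -1" --pt "0 0 -1" --pt "0 0 -1" --pt "0 0 -50" --pt "0 0 -110" --pt "0 0 -170" --pt "0 0 -220" --turn '[0,0,0,0,0,0,0,0]' --gripper 25 --squeeze 30

```text
time: 15.1
ee_pos: [590.1, -162.7, 240.1]
tcp_rot: [0.998, -0.059, 0.001, 0.0]
contact_force: [1.2, -0.6, -1.1]
width: 35.4
gripper_force: 30.7
```

Run:
```python
from h import *
t=dict(np.load("top.npz"));s=dict(np.load("scene.npz"))
print(tri(t,(243,73),s,(179,128))); p=onz(t,[(222,95),(267,95),(245,130)],100);print(p)
```

```text
(array([869.23185166,  68.34400299, 164.53664764]), np.float64(0.18056151721413616))
[[846.6204905  118.81686768 100.        ]
 [847.86061746  17.09590954 100.        ]
 [765.48797891  66.26445853 100.        ]]
```

Emit:
send_rows --pt "8 -50 0" --pt "16 -100 0" --pt "24 -150 0" --pt "31 -200 0" --pt "39 -250 0" --pt "46 -294 0" --pt "46 -294 30" --pt "46 -294 60" --pt "46 -294 60" --turn '[0.1,0.185,0.185,0.185,0.185,0.185,0.185,0.185,0.185]'

```text
time: 16.23
ee_pos: [667.7, 123.9, 174.6]
tcp_rot: [0.989, -0.151, -0.003, 0.001]
contact_force: [-0.5, -0.1, -0.6]
width: 35.1
gripper_force: 30.7
```

Run:
```python
from h import *; from rig import robot
o,c=wrist(robot,"w9");R=rep(o)
for k in blobs(c["pixels"],"red",300): print(np.round(cv2.boxPoints(cv2.minAreaRect(k))).tolist())
P=o["ee_pos"];print("r",(P-O0)@H,"lat",(P-O0)@CH[:,1],"h",P[2])
```

```text
t 16.23 pos [667.7 123.9 174.6] xang -17.35 F [-0.5 -0.1 -0.6] w 35.1 g 30.7 q6 1.96
[[230.0, 248.0], [325.0, 248.0], [325.0, 358.0], [230.0, 358.0]]
[[220.0, 187.0], [334.0, 187.0], [334.0, 205.0], [220.0, 205.0]]
[[428.0, 163.0], [485.0, 74.0], [561.0, 123.0], [505.0, 212.0]]
r 159.31427042215287 lat -1.6898112327490993 h 174.59364762912932
```

Emit:
send_rows --pt "0 0 12" --pt "0 0 16" --pt "0 0 19" --pt "0 0 22" --pt "0 0 25" --pt "0 0 27" --pt "0 0 27" --turn '[0,0,0,0,0,0,0]' --squeeze 20

```text
time: 17.15
ee_pos: [670.5, 124.9, 155.2]
tcp_rot: [0.989, -0.151, 0.001, -0.001]
contact_force: [-10.7, 3.2, 22.6]
width: 35.6
gripper_force: 37.2
```

Run:
```python
from h import *; from rig import robot
o,c=wrist(robot,"w10");R=rep(o)
for k in blobs(c["pixels"],"red",100): print(np.round(cv2.boxPoints(cv2.minAreaRect(k))).tolist())
P=o["ee_pos"];print("r",(P-O0)@H,"lat",(P-O0)@CH[:,1],"h",P[2])
s=robot.camera("scene")
cv2.imwrite("pics/c6.png",np.hstack([cv2.resize(s["pixels"][130:280,130:270],(373,400),interpolation=cv2.INTER_CUBIC)[:,:,::-1],cv2.resize(c["pixels"][100:400,120:420],(400,400))[:,:,::-1]]))
```

```text
t 17.15 pos [670.5 124.9 155.2] xang -17.37 F [-10.7   3.2  22.6] w 35.6 g 37.2 q6 1.96
[[228.0, 264.0], [327.0, 264.0], [327.0, 357.0], [228.0, 357.0]]
[[440.0, 173.0], [500.0, 77.0], [582.0, 129.0], [523.0, 224.0]]
r 161.6487144191162 lat 0.06631580546549536 h 155.20607601937655
```

View pics/c6.png

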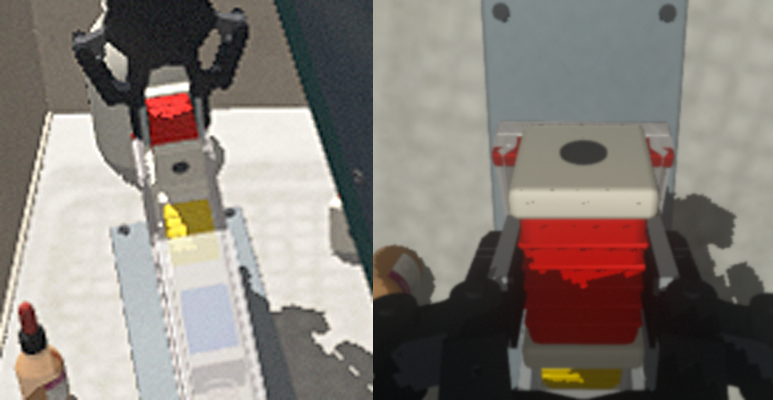

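Left crop: red is tilting, its nose near the yellow tail. Right crop: its tail rests on the lip and it is centred. I estimate the tilt from the image rows.

Run:
```python
from h import *
c=dict(np.load("wrist.npz"));Ti=np.linalg.inv(c["tool_from_camera"])
K=np.array([[c["fx"],0,c["cx"]],[0,c["fy"],c["cy"]],[0,0,1]],float)
def row(p):
    q=Ti[:3,:3]@np.array(p,float)+Ti[:3,3];q=np.array([q[0],-q[1],-q[2]])
    return cv2.projectPoints(q.reshape(1,3),np.zeros(3),np.zeros(3),K,c["distortion"].astype(float))[0].ravel()
Pz=-19;
for a in range(0,32,4):
    A=np.radians(a);f=lambda x,h:(x*np.cos(A)-h*np.sin(A),18,Pz-(x*np.sin(A)+h*np.cos(A)))
    print(a,"body tail top",row(f(26,3)).round(),"nose top",row(f(-26,3)).round(),"tail flange top",row(f(36,5)).round(),"tail bot",row(f(36,-35)).round())
```

```text
0 body tail top [326. 245.] nose top [321. 361.] tail flange top [328. 222.] tail bot [317. 190.]
4 body tail top [327. 248.] nose top [320. 358.] tail flange top [329. 226.] tail bot [317. 186.]
8 body tail top [328. 251.] nose top [320. 355.] tail flange top [330. 230.] tail bot [318. 183.]
12 body tail top [328. 255.] nose top [319. 352.] tail flange top [331. 235.] tail bot [319. 181.]
16 body tail top [329. 259.] nose top [319. 348.] tail flange top [332. 240.] tail bot [320. 178.]
20 body tail top [329. 263.] nose top [319. 345.] tail flange top [333. 246.] tail bot [321. 177.]
24 body tail top [330. 267.] nose top [318. 341.] tail flange top [334. 253.] tail bot [322. 175.]
28 body tail top [330. 272.] nose top [318. 337.] tail flange top [334. 260.] tail bot [323. 175.]
```

Emit:
send_rows --pt "0 0 2" --pt "0 0 4" --pt "0 0 5" --pt "0 0 5" --turn '[0,0,0,0]'

```text
time: 17.75
ee_pos: [669.6, 125.3, 150.5]
tcp_rot: [0.989, -0.151, 0.0, -0.001]
contact_force: [-13.6, 3.5, 26.6]
width: 35.6
gripper_force: 40.8
```

Run:
```python
from h import *; from rig import robot
o,c=wrist(robot,"w11");R=rep(o)
for k in blobs(c["pixels"],"red",500): print(np.round(cv2.boxPoints(cv2.minAreaRect(k))).tolist())
P=o["ee_pos"];print("r",(P-O0)@H,"lat",(P-O0)@CH[:,1],"h",P[2])
```

```text
t 17.75 pos [669.6 125.3 150.5] xang -17.37 F [-13.6   3.5  26.6] w 35.6 g 40.8 q6 1.96
[[229.0, 277.0], [326.0, 277.0], [326.0, 357.0], [229.0, 357.0]]
[[443.0, 173.0], [502.0, 75.0], [588.0, 127.0], [530.0, 225.0]]
r 160.67100441587348 lat 0.2066799112777865 h 150.48612622844107
```

Emit:
send_rows --pt "0 0 -8" --pt "0 0 -13" --pt "0 0 -13" --pt "-7 0 -10" --pt "-14 0 -7" --pt "-18 0 -5" --pt "-18 0 -5" --turn '[0,0,0,0,0,0,0]' --squeeze 40

```text
time: 18.68
ee_pos: [653.5, 129.1, 150.4]
tcp_rot: [0.989, -0.151, 0.001, 0.0]
contact_force: [3.1, -0.9, -0.6]
width: 35.5
gripper_force: 40.3
```

```bash
cat > m.py <<'E'
from h import *; from rig import robot
o,c=wrist(robot);R=rep(o)
for k in blobs(c["pixels"],"red",60): print(np.round(cv2.boxPoints(cv2.minAreaRect(k))).tolist())
P=o["ee_pos"];print("r",(P-O0)@H,"lat",(P-O0)@CH[:,1],"h",P[2])
A=np.radians(28)
for n,x,h in(("nosebot",-36,-35),("nosetop",-36,5),("tailbot",36,-35)):
    print(n,w2c(P+19*Zu+H*(x*np.cos(A)-h*np.sin(A))+Zu*(x*np.sin(A)+h*np.cos(A))).round(1))
E
python3 m.py
```

```text
t 18.68 pos [653.5 129.1 150.4] xang -17.36 F [ 3.1 -0.9 -0.6] w 35.5 g 40.3 q6 1.97
[[60.0, 363.0], [84.0, 339.0], [90.0, 345.0], [66.0, 369.0]]
[[229.0, 277.0], [326.0, 277.0], [326.0, 357.0], [229.0, 357.0]]
[[203.0, 169.0], [347.0, 169.0], [347.0, 190.0], [203.0, 190.0]]
[[445.0, 153.0], [499.0, 48.0], [589.0, 95.0], [535.0, 200.0]]
r 144.20847383370605 lat -0.9377687288167059 h 150.4251693729319
nosebot [150.1  -0.9  17.1]
nosetop [148.   -0.9  57. ]
tailbot [222.   -0.9  20.9]
```

Emit:
send_rows --pt "-3 -1 4" --pt "-6 -1 6" --pt "-10 -1 8" --pt "-15 -1 10" --pt "-15 -1 10" --turn '[0,0,0,0,0]'

```text
time: 19.35
ee_pos: [642.3, 134.3, 142.2]
tcp_rot: [0.989, -0.151, 0.004, -0.0]
contact_force: [6.3, -4.2, 4.7]
width: 35.2
gripper_force: 41.0
```

```bash
python3 m.py
```

```text
t 19.35 pos [642.3 134.3 142.2] xang -17.36 F [ 6.3 -4.2  4.7] w 35.2 g 41.0 q6 1.98
[[50.0, 362.0], [76.0, 332.0], [88.0, 342.0], [62.0, 373.0]]
[[229.0, 277.0], [326.0, 277.0], [326.0, 357.0], [229.0, 357.0]]
[[346.0, 166.0], [352.0, 150.0], [358.0, 153.0], [353.0, 168.0]]
[[201.0, 166.0], [201.0, 143.0], [346.0, 144.0], [346.0, 167.0]]
[[455.0, 140.0], [511.0, 26.0], [603.0, 71.0], [547.0, 185.0]]
r 131.9506164025562 lat 0.6004381043283447 h 142.1687623307831
nosebot [135.5   0.6  14.8]
nosetop [133.4   0.6  54.7]
tailbot [207.4   0.6  18.5]
```

Emit:
send_rows --pt "-3 0 1" --pt "-1 0 5" --pt "1 0 9" --pt "2 0 11" --pt "2 0 11" --turn '[0,0,0,0,0]'

```text
time: 20.02
ee_pos: [645.2, 134.0, 131.7]
tcp_rot: [0.989, -0.151, 0.004, -0.001]
contact_force: [8.0, -2.2, 7.4]
width: 35.5
gripper_force: 41.3
```

```bash
python3 m.py
```

```text
t 20.02 pos [645.2 134.  131.7] xang -17.38 F [ 8.  -2.2  7.4] w 35.5 g 41.3 q6 1.97
[[42.0, 377.0], [70.0, 346.0], [77.0, 353.0], [50.0, 384.0]]
[[229.0, 277.0], [326.0, 277.0], [326.0, 357.0], [229.0, 357.0]]
[[197.0, 155.0], [363.0, 155.0], [363.0, 180.0], [197.0, 180.0]]
[[461.0, 146.0], [516.0, 33.0], [608.0, 78.0], [553.0, 191.0]]
r 134.7620449133514 lat 1.1828970271651602 h 131.71094223222067
nosebot [133.7   1.2   4.1]
nosetop [131.6   1.2  44.1]
tailbot [205.6   1.2   7.9]
```

Emit:
send_rows --pt "1 -1 3" --pt "2 -1 5" --pt "2 -1 7" --pt "2 -1 8" --pt "2 -1 8" --turn '[0,0,0,0,0]'

```text
time: 20.7
ee_pos: [644.1, 135.5, 125.2]
tcp_rot: [0.989, -0.151, 0.002, -0.001]
contact_force: [-5.0, 0.5, 23.1]
width: 35.3
gripper_force: 46.5
```

```bash
python3 m.py
```

```text
t 20.7 pos [644.1 135.5 125.2] xang -17.36 F [-5.   0.5 23.1] w 35.3 g 46.5 q6 1.97
[[37.0, 380.0], [66.0, 351.0], [73.0, 358.0], [44.0, 387.0]]
[[228.0, 288.0], [327.0, 288.0], [327.0, 352.0], [228.0, 352.0]]
[[360.0, 180.0], [365.0, 163.0], [372.0, 165.0], [368.0, 182.0]]
[[194.0, 164.0], [202.0, 162.0], [206.0, 179.0], [198.0, 180.0]]
[[207.0, 180.0], [207.0, 154.0], [359.0, 155.0], [359.0, 181.0]]
[[469.0, 50.0], [559.0, 50.0], [559.0, 189.0], [469.0, 189.0]]
r 133.26843997663022 lat 2.2730998084897034 h 125.18093170061603
nosebot [129.6   2.3  -1.2]
nosetop [127.5   2.3  38.8]
tailbot [201.5   2.3   2.6]
```

Run:
```python
from h import *; from rig import robot
o,c=wrist(robot);s=robot.camera("scene")
cv2.imwrite("pics/c7.png",np.hstack([cv2.resize(s["pixels"][150:250,140:240],(400,400),interpolation=cv2.INTER_CUBIC)[:,:,::-1],cv2.resize(c["pixels"][120:400,140:420],(400,400))[:,:,::-1]]))
```

```text
(no output)
```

View pics/c7.png

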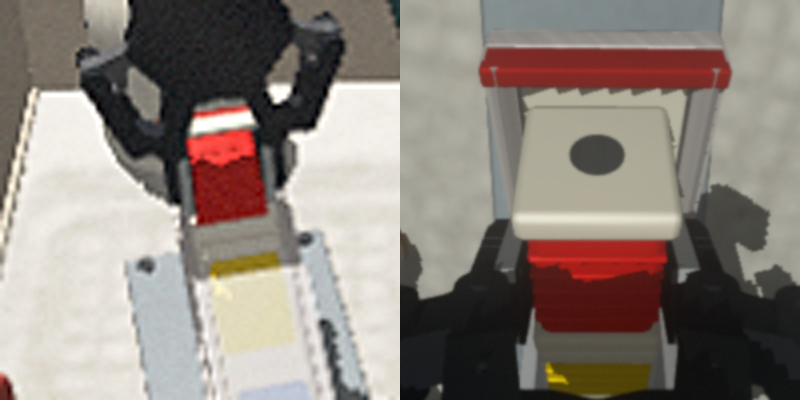

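```bash
cat > fit.py <<'E'
from h import *
from scipy.optimize import least_squares
c=dict(np.load("wrist.npz"));Ti=np.linalg.inv(c["tool_from_camera"])
K=np.array([[c["fx"],0,c["cx"]],[0,c["fy"],c["cy"]],[0,0,1]],float)
def proj(p):
    q=(Ti[:3,:3]@np.array(p,float).T).T+Ti[:3,3];q=q*[1,-1,-1]
    return cv2.projectPoints(q,np.zeros(3),np.zeros(3),K,c["distortion"].astype(float))[0].reshape(-1,2)
# centre (X,Zc above TCP), tilt; cart pts (x,h) about centre
def rows(v,pts):
    X,Z,A=v;C_,S_=np.cos(A),np.sin(A)
    return proj([(X+x*C_-h*S_,0,-(Z+x*S_+h*C_)) for x,h in pts])[:,1]
def fit(obs):
    pts=[o[:2] for o in obs];r=np.array([o[2] for o in obs])
    f=least_squares(lambda v:rows(v,pts)-r,[0,5,0.4]);print("X,Z,tilt",f.x[:2].round(1),np.degrees(f.x[2]).round(1),"res",f.fun.round(1));return f.x
if __name__=="__main__":
    v=fit([(36,20,268),(36,-20,195),(26,20,287),(-26,18,352)])
    from rig import robot
    o=robot.get_obs();P=o["ee_pos"];A=v[2]
    for n,x,h in(("nosebot",-36,-20),("tailbot",36,-20),("tailtop",36,20),("c",0,0)):
        print(n,w2c(P+Zu*v[1]+H*v[0]+H*(x*np.cos(A)-h*np.sin(A))+Zu*(x*np.sin(A)+h*np.cos(A))).round(1))
    im=c["pixels"];print([ (r,im[r,285].tolist()) for r in list(range(184,204,2))+list(range(256,296,3))])
E
python3 fit.py
```

```text
X,Z,tilt [-4.1 -0.4] 22.0 res [ 0.5 -0.  -0.6  0.1]
nosebot [114.8   2.3   1.7]
tailbot [186.7   2.3  -2. ]
tailtop [188.8   2.3  37.9]
c [151.8   2.3  19.8]
[(184, [163, 159, 141]), (186, [179, 175, 156]), (188, [179, 176, 157]), (190, [180, 177, 157]), (192, [178, 175, 156]), (194, [147, 142, 127]), (196, [163, 158, 142]), (198, [171, 165, 149]), (200, [171, 166, 150]), (202, [170, 167, 149]), (256, [177, 172, 153]), (259, [177, 173, 154]), (262, [177, 172, 153]), (265, [176, 171, 153]), (268, [193, 190, 171]), (271, [225, 221, 202]), (274, [227, 224, 205]), (277, [201, 196, 176]), (280, [185, 180, 162]), (283, [178, 172, 155]), (286, [167, 160, 143]), (289, [165, 46, 38]), (292, [168, 38, 32]), (295, [166, 34, 29])]
```

Run:
```python
from h import *
c=dict(np.load("wrist.npz"))
im=c["pixels"];print([(r,im[r,285].tolist()) for r in range(150,196,2)])
print(onch(c,[(280,165),(280,168),(280,171)],10).round(1));print(onch(c,[(280,181),(280,194),(280,375)],0).round(1))
print("yellow tail top edge/gap", onch(c,[(280,352),(280,374)],38).round(1))
```

```text
[(150, [151, 148, 141]), (152, [187, 182, 174]), (154, [134, 86, 82]), (156, [121, 41, 39]), (158, [121, 41, 38]), (160, [122, 41, 38]), (162, [123, 40, 38]), (164, [125, 41, 38]), (166, [126, 42, 37]), (168, [147, 42, 38]), (170, [153, 42, 37]), (172, [133, 42, 39]), (174, [131, 42, 38]), (176, [128, 42, 38]), (178, [126, 42, 38]), (180, [119, 47, 42]), (182, [143, 136, 120]), (184, [163, 159, 141]), (186, [179, 175, 156]), (188, [179, 176, 157]), (190, [180, 177, 157]), (192, [178, 175, 156]), (194, [147, 142, 127])]
[[211.7   1.2  10. ]
 [210.4   1.2  10. ]
 [209.    1.1  10. ]]
[[196.1   1.1   0. ]
 [189.1   1.   -0. ]
 [  0.9   0.3   0. ]]
yellow tail top edge/gap [[124.5   0.9  38. ]
 [ 99.2   0.8  38. ]]
```

The last picture shows the red tail inside the channel, with bare floor between it and the lip, about 15 mm clear and nearly parallel to the floor. I ease it up-slope towards the lip, then release.

Emit:
send_rows --pt "3 0 -1" --pt "5 0 -2" --pt "8 0 -3" --pt "8 0 -3" --turn '[0,0,0,0]'

```text
time: 21.35
ee_pos: [648.5, 133.7, 127.4]
tcp_rot: [0.989, -0.151, -0.002, -0.001]
contact_force: [-11.8, 3.0, 24.7]
width: 35.3
gripper_force: 46.8
```

```bash
python3 m.py
python3 - <<'E'
from h import *
c=dict(np.load("wrist.npz"));im=c["pixels"]
print([(r,im[r,285].tolist()) for r in range(176,214,2)])
E
```

```text
t 21.35 pos [648.5 133.7 127.4] xang -17.36 F [-11.8   3.   24.7] w 35.3 g 46.8 q6 1.97
[[44.0, 377.0], [70.0, 354.0], [74.0, 359.0], [48.0, 382.0]]
[[228.0, 289.0], [327.0, 289.0], [327.0, 352.0], [228.0, 352.0]]
[[357.0, 176.0], [367.0, 176.0], [367.0, 192.0], [357.0, 192.0]]
[[197.0, 166.0], [356.0, 166.0], [356.0, 192.0], [197.0, 192.0]]
[[466.0, 57.0], [559.0, 57.0], [559.0, 194.0], [466.0, 194.0]]
r 138.03016895164245 lat 1.9462648610105822 h 127.35306479403424
nosebot [134.8   1.9  -1.2]
nosetop [132.7   1.9  38.7]
tailbot [206.7   1.9   2.6]
[(176, [122, 35, 32]), (178, [124, 36, 33]), (180, [140, 36, 33]), (182, [157, 38, 33]), (184, [133, 37, 34]), (186, [128, 36, 32]), (188, [126, 37, 33]), (190, [124, 37, 32]), (192, [112, 49, 43]), (194, [101, 92, 82]), (196, [152, 147, 131]), (198, [169, 163, 147]), (200, [170, 164, 148]), (202, [169, 165, 146]), (204, [170, 166, 149]), (206, [170, 165, 148]), (208, [171, 167, 149]), (210, [170, 167, 148]), (212, [170, 167, 149])]
```

Emit:
send_rows --pt "0 0 -2" --pt "0 0 -4" --pt "0 0 -4" --turn '[0,0,0]'

```text
time: 21.78
ee_pos: [652.5, 132.1, 129.4]
tcp_rot: [0.989, -0.151, 0.002, -0.0]
contact_force: [3.8, -1.5, 5.5]
width: 35.6
gripper_force: 44.4
```

Emit:
send_rows --pt "0 0 0" --pt "0 0 0" --pt "0 0 0" --pt "0 0 0" --pt "0 0 0" --pt "0 0 0" --turn '[0,0,0,0,0,0]' --gripper 56

```text
time: 22.52
ee_pos: [650.8, 132.1, 128.3]
tcp_rot: [0.989, -0.151, -0.0, -0.0]
contact_force: [1.3, -0.3, 0.5]
width: 55.9
gripper_force: 0.0
```

```bash
python3 m.py
python3 - <<'E'
from h import *
c=dict(np.load("wrist.npz"));im=c["pixels"]
print([(r,im[r,275].tolist()) for r in range(180,310,3)])
E
```

```text
t 22.52 pos [650.8 132.1 128.3] xang -17.37 F [ 1.3 -0.3  0.5] w 55.9 g 0.0 q6 1.97
[[225.0, 282.0], [329.0, 282.0], [329.0, 347.0], [225.0, 347.0]]
[[196.0, 173.0], [363.0, 173.0], [363.0, 198.0], [196.0, 198.0]]
[[461.0, 153.0], [518.0, 42.0], [610.0, 89.0], [553.0, 200.0]]
r 140.7346934150212 lat 1.0678226960760715 h 128.30021277847135
nosebot [137.6   1.1  -1.5]
nosetop [135.5   1.1  38.4]
tailbot [209.5   1.1   2.3]
[(180, [122, 39, 35]), (183, [125, 39, 36]), (186, [136, 38, 34]), (189, [147, 41, 35]), (192, [129, 40, 36]), (195, [127, 40, 35]), (198, [126, 78, 69]), (201, [173, 169, 151]), (204, [163, 159, 143]), (207, [68, 66, 64]), (210, [67, 65, 64]), (213, [68, 66, 64]), (216, [67, 65, 63]), (219, [69, 67, 64]), (222, [69, 67, 65]), (225, [68, 67, 63]), (228, [68, 66, 64]), (231, [71, 68, 65]), (234, [113, 111, 101]), (237, [177, 173, 154]), (240, [177, 173, 154]), (243, [178, 174, 154]), (246, [178, 173, 156]), (249, [179, 174, 156]), (252, [179, 173, 157]), (255, [180, 174, 157]), (258, [179, 175, 157]), (261, [201, 197, 178]), (264, [228, 226, 208]), (267, [228, 224, 205]), (270, [201, 195, 177]), (273, [187, 181, 163]), (276, [180, 174, 156]), (279, [172, 166, 149]), (282, [166, 54, 47]), (285, [171, 40, 33]), (288, [170, 39, 34]), (291, [169, 38, 31]), (294, [186, 41, 34]), (297, [173, 36, 30]), (300, [166, 32, 26]), (303, [167, 32, 26]), (306, [186, 38, 31]), (309, [180, 30, 24])]
```

Run:
```python
from h import *
c=dict(np.load("wrist.npz"))
for n,r,z in(("lip in",198.5,10),("lip out",188,10),("hole",220,20),("tail top",262,40),("flange in top",281.5,40)): print(n,onch(c,[(277,r)],z).round(1))
```

```text
lip in [[204.1   1.1  10. ]]
lip out [[209.4   1.1  10. ]]
hole [[202.6   1.1  20. ]]
tail top [[203.7   1.   40. ]]
flange in top [[192.7   1.1  40. ]]
```

Emit:
send_rows --pt "0 0 -20" --pt "0 0 -60" --pt "0 0 -110" --pt "0 0 -110" --pt "0 0 -110" --turn '[0,0,0,0,0]'

```text
time: 23.2
ee_pos: [650.6, 132.0, 238.1]
tcp_rot: [0.989, -0.151, -0.0, -0.0]
contact_force: [0.2, 0.3, 0.1]
width: 56.1
gripper_force: 0.0
```

Run:
```python
from h import *; from rig import robot
o,c=wrist(robot,"w12");rep(o);im=c["pixels"]
prev=None
for r in range(60,330):
    v=im[r,277].astype(int)
    if prev is not None and np.abs(v-prev).sum()>45: print(r,v.tolist(),onch(c,[(277,r)],10)[0,0].round(1),onch(c,[(277,r)],40)[0,0].round(1))
    prev=v
s=robot.camera("scene");
for q in (s,c):
  for n in("red","yellow"):
    for k in blobs(q["pixels"],n,30):
        x,y,w,h=cv2.boundingRect(k);a=onch(q,[(x+w/2,y),(x+w/2,y+h)],38)
        if abs(a[0,1])<20: print(n,(x,y,w,h),a.round(1).tolist())
```

```text
t 23.2 pos [650.6 132.  238.1] xang -17.37 F [0.2 0.3 0.1] w 56.1 g 0.0 q6 1.97
69 [149, 152, 147] 258.5 271.3
133 [156, 127, 121] 216.3 235.4
134 [133, 72, 68] 215.6 234.7
135 [126, 47, 44] 214.8 234.1
147 [136, 69, 62] 205.5 226.1
148 [150, 124, 111] 204.7 225.4
149 [171, 163, 146] 203.9 224.7
151 [123, 120, 111] 202.2 223.3
152 [83, 81, 77] 201.4 222.7
164 [113, 108, 99] 191.3 214.0
165 [162, 157, 141] 190.4 213.3
166 [181, 175, 157] 189.6 212.6
176 [211, 206, 187] 180.6 204.9
177 [228, 225, 207] 179.7 204.1
180 [215, 210, 191] 176.9 201.8
188 [157, 127, 113] 169.3 195.3
189 [179, 75, 66] 168.3 194.4
190 [183, 46, 41] 167.3 193.6
210 [142, 38, 34] 146.6 175.9
242 [163, 110, 96] 108.4 143.4
243 [195, 181, 163] 107.1 142.3
244 [224, 220, 201] 105.8 141.2
247 [209, 205, 186] 101.8 137.8
253 [222, 219, 201] 93.6 130.8
255 [209, 204, 185] 90.7 128.4
256 [153, 148, 132] 89.3 127.2
257 [108, 103, 92] 87.9 126.0
288 [130, 124, 97] 39.0 84.3
red (186, 176, 21, 25) [[204.1, -6.3, 38.0], [145.9, 4.1, 38.0]]
yellow (192, 207, 18, 12) [[130.6, -2.6, 38.0], [103.8, 2.3, 38.0]]
red (249, 189, 58, 53) [[192.7, 0.3, 38.0], [141.1, 0.3, 38.0]]
red (238, 134, 82, 14) [[233.4, -0.2, 38.0], [224.0, -0.2, 38.0]]
yellow (254, 261, 47, 26) [[118.5, 0.7, 38.0], [82.8, 0.7, 38.0]]
```

The measurements agree with a seated load. The red tail top (x≈204) lines up with the lip's inner edge (x≈204.5) at full flange height. Yellow has moved 6 mm down the slope, and the gripper is clear.

```bash
python3 -c "
from rig import robot
print(robot.hand_in())"
```

```text
the job is handed in; nothing more can be done
None
```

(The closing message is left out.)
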